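# Clamp the filling container shut

### The job

Clamp the steel filling container shut: push its brass strap round over the lid until it is fully home against its stop, and only then push the red cam lever all the way down flat. Only push, lift nothing; leave the lid seated and the loaf cases and seed jar where they stand, and finish with the robot clear of everything.

Things in the scene. Friction and masses are not known exactly. Their poses are not given: they have to be found in the camera images.
- container: Steel box 180 (x) by 150 (y) by 100 mm high, fixed to the table, with a blue band. Origin: centre of its underside, on the table; z up, x and y along its sides. The strap pivots on a dark bracket outside its +y side, 92 mm from the centre; on the opposite (-y) side stands a dark keeper, reaching to y = -97 mm, whose ear (top 126 mm above the table) stops the strap from the +x side.
- lid: Loose flat steel lid, 184 by 150 mm, 0.35 kg, its plug sitting in the container's mouth with 3 mm play each way. Origin: centre of the underside of its rim plate, 100 mm above the table when seated; its flat top is 106 mm above the table. Must stay seated.
- strap (a joint): Angle of the brass strap about its vertical pivot, rad. 0 = lying across the lid's middle, along the container's -y direction from the pivot, against its stop (home). Positive = swung open, turning towards the container's -x side (clockwise seen from above): at 1.57 it points along the container's -x. Starts open at 1.0 to 1.6, range 0 to 1.9. Friction holds it where it is left (0.22 N m, about 2.5 N at strap_push).
- strap_pivot (a point): Strap's pivot axis at half the strap's height, 120 mm above the table. The pivot's cap stands to 134 mm above the table.
- strap_push (a point): Point in the strap's middle line, 90 mm from the pivot, at half its height (120 mm above the table): a good place to push its side. The strap is a brass bar 22 mm wide, 16 mm high, from 112 to 128 mm above the table, so 6 mm clear of the lid (a round rubber foot of no effect hangs in that gap 92 mm from the pivot). It reaches 180 mm from the pivot.
- lever (a joint): Angle of the red cam lever above level, rad: 0 = flat, in line with the strap and pointing outwards (fully down), positive = raised. Starts raised 0.45 to 0.7, range 0 to 1.2. Friction holds it where it is left (0.12 N m, about 2 N at 65 mm from its hinge; its end moves outwards as it sinks, so following its arc avoids rubbing). It rides on the strap's free end.
- lever_hinge (a point): Lever's level hinge axis, crossing the strap's line 187 mm from the strap's pivot, 122 mm above the table.
- lever_tip (a point): Outer end of the lever, on its middle line, 85 mm from the hinge. The red handle covers the last 65 mm, 26 mm wide and 12 mm thick; flat, its top is 128 mm above the table.
- case_a: Loose open cardboard loaf case with yellow filling, 110 by 70 by 38 mm, origin at the centre of its underside, on the table beyond the container's lever (-y) side. Leave alone.
- case_b: A second such loaf case, beyond the container's pivot (+y) side. Leave alone.
- seed_jar: Loose jar with a green cap, 54 mm across, 85 mm high, origin at the centre of its underside, on the container's +x side. Leave alone.
There are look-alikes about, which are no part of the job. Several things have the shape of the lid; the one meant has the colours described above.

How it is judged (in metres and radians):
On the way, in this order (a step that is already met when the one before it is completed fails the run):
1. the strap is home over the lid, the lever still raised (value of joint strap below 0.08 rad and value of joint lever above 0.3 rad), for 0.2 s.
2. the lever is flat, the strap still home (value of joint strap below 0.09 rad and value of joint lever below 0.1 rad), for 0.2 s.
At the end, for the whole second after the job is handed in: Strap within 0.09 rad of home, lever within 0.1 rad of flat, lid seated within 8 mm of where it was, the two loaf cases and the jar upright, at rest and within 20 mm of where they stood (all of step 2 and distance of lid from where it was at the start of the episode below 0.008 m and distance of each of case_a, case_b, seed_jar from where it was at the start of the episode below 0.02 m and angle between each of case_a, case_b, seed_jar, lid's own z axis and vertical below 0.15 rad and linear speed of each of case_a, case_b, seed_jar, lid below 0.02 m/s); the robot touches nothing.
It fails at once if the lever is pushed down before the strap is home (value of joint lever below 0.3 rad and value of joint strap above 0.15 rad).
It fails at once if the lid is lifted or shifted (distance of lid from where it was at the start of the episode above 0.01 m).
It fails at once if a loaf case or the jar is lifted or shifted (distance of any of case_a, case_b, seed_jar from where it was at the start of the episode above 0.02 m).
It also fails if it takes over 48 s, if anything falls off the work surface, if the arm or the gripper's body presses on something with over 40 N, if the wrist force passes 120 N, or if a joint passes its speed limit or range.

### The arm

A 6-joint arm with a two-finger parallel gripper is mounted at the origin on the work surface. World frame = base frame: x ahead of the robot, y to its left, z up, the work surface at z = 0. Lengths are in mm, angles in degrees, forces in N, time in s.
With the tool pointing down it reaches from about 300 to 850 mm from the base axis. Payload 4.2 kg.
Tool frame: the origin (TCP) lies midway between the tips of the shut fingers; the grasp point (between the pads) lies 19 mm behind it (env.grip_depth is the distance from the TCP to the grasp point, in mm); z points along the fingers, y is the line along which they close (so a half turn about z gives the same grasp; the last joint's range is limited). The gripper opens to 91 mm and grips with 3 to 60 N. Pads are 32 mm wide; open, the fingers measure 118 mm over their backs; the gripper's body (76 mm by 178 mm) begins 60 mm behind the grasp point.
Start: joints at [73.339, 18.312, 89.639, -0, 72.044, -1.146], TCP at [153.816, 554.061, 213.976] pointing down, gripper open.
Joint ranges: [-177.97, 177.97], [-48.28, 115.42], [12.27, 149.76], [-77.06, 257.06], [2.81, 150.46], [-146.56, 146.56]. Speed limits (degrees/s): [147.25, 147.25, 180, 180, 180, 180].

### API

Orientations are given as [roll, pitch, yaw] about the fixed x, y, z axes, in that order (R = Rz(yaw) Ry(pitch) Rx(roll)).
In Python, from workcell import env, eyes gives the robot as it stands.
- The arm moves only by the tool send_rows, never from a script. Its argument "motion" is a list of rows, each a list of 7 numbers: the shift along the world's x, y, z normalised to -1 to 1, where 1 is 0.5 m, then the turn, a rotation vector about the world's x, y, z normalised to -1 to 1, where 1 is 60 degrees, then the opening, from -1 (shut) to 1 (fully open). A call has 1 to 20 rows; each row is the pose to reach, as a shift and turn from the pose commanded when the call began; what a row does not reach only later rows make up. A row lasts 1/8 s, in which the tool goes at most 62.5 mm and 10.7 degrees, less where a joint would pass 70% of its speed; a pose out of reach is approached as far as the arm can. A call with a number of a shift or a turn outside -1 to 1 is refused whole. A call with a gripper value outside its range is refused whole. The fingers move at their own pace and stop on an object; "squeeze" is the grip in N (left out, the last holds). Time passes only in rows, so rows that repeat a pose let the fingers close. It gives the time, the measured TCP pose, the force, the opening and the grip force at its end, in the units of the state.
- env.state(): the state, without advancing time (a new reading comes with each control period).
- eyes.grab_frame(name): name is "scene" or "side" or "wrist"; returns a dict with "pixels" (384x512x3 uint8, red, green, blue), "depth" (384x512 float32, mm along the optical axis (not along the pixel's ray), 0 where there is no reading), "fx", "fy", "cx", "cy" (pixels), "R" (3x3) and "t" (3): a world point X has camera coordinates R X + t; the wrist camera has in their place "T_tool_cam" (4x4, takes a point from camera to tool coordinates, whose origin is the TCP and whose axes are the flange's). Camera axes: x right, y down, z forward; pixel columns grow to the right and rows downward; lengths in mm; the calibration is good to about 2 mm. A picture is of the moment at which its call begins: read the wrist's pose just before it.
- env.job_done(): hands the job in; it is judged then, once.
The state is a dict: "time_s": time; "qpos": joint angles; "qvel": joint speeds; "effort": joint torques, N m; "ee_pos": TCP position; "ee_rot": TCP orientation; "force": force on the tool from outside, world axes, zero at the start; "torque": the same for the moment, N m; "gripper_width": finger opening in mm; "gripper_force": force on a finger pad.
Only numpy, scipy, OpenCV 4.12 (cv2) and the standard library are available. Lean on these libraries where they do the work, as an engineer would, in place of code of your own. Each camera call takes 0.05 s, during which the arm holds its last target. There are 200 camera calls.

## Working session

There is one attempt and no reset: what is moved stays moved. The work goes in short steps, Python scripts to look and compute and a tool call to move; the robot and the scene stay as the last step left them, time stands still between calls to the robot, and variables do not carry over. Pictures are saved under pics/ and viewed, at most 10 in all, crops included, and the job is handed in when it is done.

Besides the shell and the picture viewer there is one more tool, called after "Emit:" by a JSON object that holds its "name" and its "arguments". send_rows: Moves the arm, as the interface text tells. Its arguments: {"type":"object","properties":{"motion":{"type":"array"},"squeeze":{"type":"number"}},"required":["motion"]}

```bash
mkdir -p pics
cat > h.py <<'E'
import numpy as np,cv2
from workcell import env,eyes
def grab(n,save=None):
    f=eyes.grab_frame(n)
    if save: cv2.imwrite(save,f["pixels"][:,:,::-1])
    return f
def ray(f,u,v,z):
    R=np.array(f["R"]);t=np.array(f["t"]);c=-R.T@t
    d=R.T@np.array([(u-f["cx"])/f["fx"],(v-f["cy"])/f["fy"],1]);return c+d*(z-c[2])/d[2]
def cloud(f):
    R=np.array(f["R"]);t=np.array(f["t"]);d=f["depth"];v,u=np.mgrid[:d.shape[0],:d.shape[1]]
    P=np.stack([(u-f["cx"])/f["fx"]*d,(v-f["cy"])/f["fy"]*d,d],-1);return (P-t)@R
E
python3 - <<'E'
from h import *
for n in("scene","side"):
    f=grab(n,f"pics/{n}0.png");np.savez(f"{n}0.npz",**f);print(n,-np.array(f["R"]).T@f["t"])
print(env.state())
E
```

```text
scene [ 934.2410617  -482.61176286  801.45247589]
side [509.71560141 619.60750126 657.71335266]
{'time_s': 0.1, 'qpos': array([ 7.33372598e+01,  1.83485963e+01,  8.96997350e+01,  1.09679582e-03,
        7.20426653e+01, -1.14384360e+00]), 'qvel': array([ 0.09303495, -0.11263015, -0.21417508, -0.01818838, -0.04442345,
       -0.04326223]), 'effort': array([-5.38229429e-06, -4.13330984e+01, -2.32507950e+01,  7.30318087e-02,
        4.22681286e-02, -3.12517841e-05]), 'ee_pos': array([153.69012105, 553.61650276, 213.19598465]), 'ee_rot': array([-1.79909042e+02, -2.85914144e-03,  1.64480762e+02]), 'force': array([-1.0047375 , -0.74754991, -0.96953311]), 'torque': array([ 0.0138719 , -0.04833491, -0.02050401]), 'gripper_force': 0.0, 'gripper_width': 90.79366233590453}
```

View pics/scene0.png

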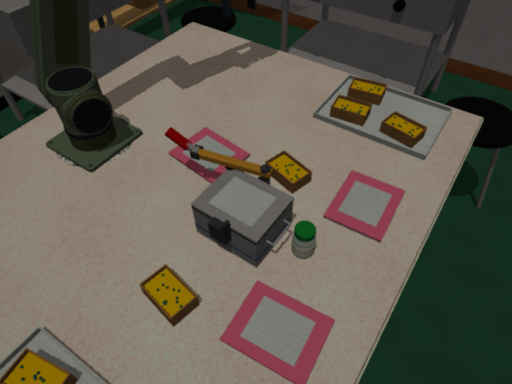

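View pics/side0.png

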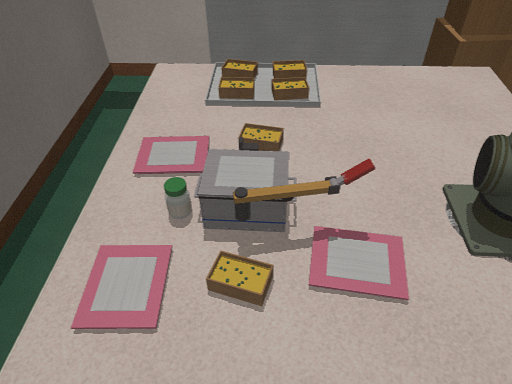

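Scene: the one blue-banded container has its lid at (243,200), its pivot at (265,172), its keeper at (220,230), the brass strap running to (195,153) and the red lever at (178,138). The pink-framed plates at (210,153), (365,205) and (278,330) are look-alikes for the lid, and the loaf cases on trays at (350,110) and (40,370) are look-alikes for case_a and case_b. Nothing else resembles the strap or lever. In the side view, the pivot is at (241,192), the lever at (357,172), the jar at (178,197) and the cases at (240,278) and (262,138).

```bash
cat > m.py <<'E'
from h import *
import sys
def measure(n,f,v=True):
    P=cloud(f);hsv=cv2.cvtColor(f["pixels"],cv2.COLOR_RGB2HSV);H,S,V=[hsv[...,i].astype(int) for i in range(3)]
    out={}
    ok=f["depth"]>0
    z=P[...,2]
    m=ok&(abs(z-106)<3)&(S<60)&(P[...,0]>250)&(P[...,0]<800)
    k,l,st,c=cv2.connectedComponentsWithStats(m.astype(np.uint8));i=1+st[1:,4].argmax()
    pts=P[l==i];r=cv2.minAreaRect(pts[:,:2].astype(np.float32));out["lid"]=(r,pts[:,2].mean(),st[i,4])
    b=ok&(H>8)&(H<28)&(S>120)&(z>112)&(z<135)
    k,l,st,c=cv2.connectedComponentsWithStats(b.astype(np.uint8));i=1+st[1:,4].argmax();out["brass"]=(cv2.minAreaRect(P[l==i][:,:2].astype(np.float32)),np.median(P[l==i][:,2]),st[i,4])
    rd=ok&((H<6)|(H>174))&(S>170)&(z>105)&(z<230)
    k,l,st,c=cv2.connectedComponentsWithStats(rd.astype(np.uint8));i=1+st[1:,4].argmax();q=P[l==i]
    o=np.argsort(q[:,2]);out["red"]=(len(q),q[o[:20]].mean(0),q[o[-20:]].mean(0),q.mean(0))
    d=ok&(V<60)&(z>95)&(z<140)&(P[...,0]>250)&(P[...,0]<800)&(abs(P[...,1])<400)
    k,l,st,c=cv2.connectedComponentsWithStats(d.astype(np.uint8))
    out["dark"]=[(c[j].round(),st[j,4],P[l==j].mean(0).round(1),P[l==j].max(0).round(0),P[l==j].min(0).round(0)) for j in range(1,k) if st[j,4]>15]
    return out
if __name__=="__main__":
    np.set_printoptions(precision=1,suppress=True)
    for n in("scene","side"):
        f=dict(np.load(n+"0.npz"));
        for k,x in measure(n,f).items():print(n,k,x)
        P=cloud(f);hsv=cv2.cvtColor(f["pixels"],cv2.COLOR_RGB2HSV);H,S,V=[hsv[...,i].astype(int) for i in range(3)]
        y=((H>20)&(H<32)&(S>150)&(P[...,2]>20)&(P[...,2]<60)).astype(np.uint8);g=((H>50)&(H<75)&(S>120)&(P[...,2]>60)&(P[...,2]<100)).astype(np.uint8)
        for nm,m in(("case",y),("cap",g)):
            k,l,st,c=cv2.connectedComponentsWithStats(m)
            for j in range(1,k):
                if st[j,4]>40:print(n,nm,c[j].round(),st[j,4],P[l==j].mean(0))
E
python3 m.py
python3 - <<'E'
import cv2
a=cv2.imread('pics/side0.png')[130:310,160:400];cv2.imwrite('pics/crop.png',cv2.resize(a,None,fx=3.2,fy=3.2,interpolation=2))
E
```

```text
scene lid (((569.3529052734375, -31.336044311523438), (173.59214782714844, 185.6693878173828), 88.28284454345703), np.float64(106.73359688163114), np.int32(3881))
scene brass (((491.1753234863281, 53.462249755859375), (192.7702178955078, 27.0678653717041), 11.077388763427734), np.float64(127.61449329756577), np.int32(707))
scene red (235, array([368.6,  20.6, 138.2]), array([327.1,  16.8, 171.3]), array([347.9,  20.7, 155.4]))
scene dark [(array([194., 154.]), np.int32(59), array([394.7,  21.3, 124.3]), array([407.,  27., 135.]), array([371.,  17., 113.])), (array([265., 169.]), np.int32(76), array([573.3,  69.4, 133.3]), array([584.,  85., 137.]), array([560.,  59., 123.])), (array([230., 168.]), np.int32(27), array([487.8,  43.2, 110.6]), array([500.,  51., 116.]), array([477.,  39., 106.])), (array([264., 179.]), np.int32(48), array([574.5,  63.6, 104.7]), array([586.,  78., 116.]), array([558.,  60.,  97.])), (array([221., 226.]), np.int32(358), array([ 574.5, -105.9,  108. ]), array([659., -88., 128.]), array([ 482., -119.,   95.]))]
scene case [368.  87.] 267 [594.  654.2  34.8
[... 1212 characters left out ...]
 (array([286., 199.]), np.int32(42), array([484. ,  61. , 106.9]), array([497.,  66., 114.]), array([472.,  53.,  95.])), (array([271., 200.]), np.int32(20), array([512.9,  56.6,  99.3]), array([529.,  72., 113.]), array([501.,  53.,  95.])), (array([243., 205.]), np.int32(69), array([568.7,  77.8, 102.9]), array([580.,  83., 113.]), array([557.,  64.,  95.]))]
side case [240.  66.] 144 [ 635.9 -663.7   32.3]
side case [289.  66.] 150 [ 465.  -664.3   32.2]
side case [236.  84.] 173 [ 636.4 -539.2   32.4]
side case [290.  84.] 176 [ 464.3 -540.3   32.3]
side case [261. 134.] 338 [ 545.7 -271.    27.3]
side case [241. 274.] 1228 [567.1 185.7  27.2]
side cap [174. 184.] 221 [722.1   2.4  85.2]
```

View pics/crop.png

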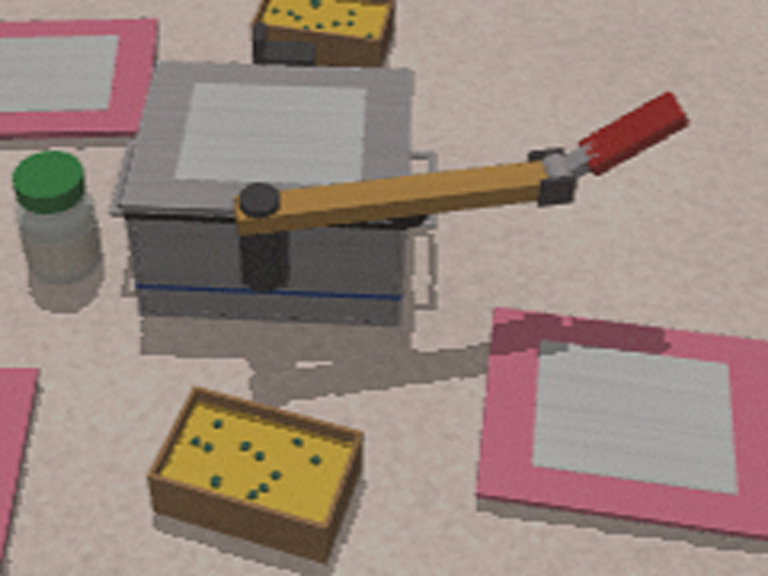

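The crop confirms the choice: a brass strap pivoting on the dark post outside the blue-banded box, with the raised red lever at its end. The strap is at about 1.37 rad and the lever at about 0.53 rad. Next I shut the fingers and move to hover behind the strap.

Emit:
{"name": "send_rows", "arguments": {"motion": [[0.06,-0.09,0,0,0,-0.1,-1],[0.13,-0.18,0,0,0,-0.25,-1],[0.2,-0.28,0,0,0,-0.4,-1],[0.26,-0.37,0,0,0,-0.55,-1],[0.33,-0.47,0,0,0,-0.7,-1],[0.4,-0.57,0,0,0,-0.85,-1],[0.47,-0.67,0,0,0,-1,-1],[0.54,-0.77,0,0,0,-1,-1],[0.6,-0.86,0,0,0,-1,-1],[0.64,-0.916,0,0,0,-1,-1],[0.64,-0.916,0,0,0,-1,-1],[0.64,-0.916,0,0,0,-1,-1],[0.64,-0.916,0,0,0,-1,-1]]}}

```text
time_s: 1.72
ee_pos: [473.1, 97.0, 213.9]
ee_rot: [-180.0, -0.0, 104.6]
force: [-0.2, -0.3, -0.5]
gripper_width: 0.6
gripper_force: 0.0
```

Emit:
{"name": "send_rows", "arguments": {"motion": [[0,0,-0.05,0,0,0,-1],[0,0,-0.1,0,0,0,-1],[0,0,-0.15,0,0,0,-1],[0,0,-0.185,0,0,0,-1],[0,0,-0.198,0,0,0,-1],[0,0,-0.198,0,0,0,-1],[0,0,-0.198,0,0,0,-1]]}}

```text
time_s: 2.6
ee_pos: [474.3, 96.4, 115.8]
ee_rot: [179.9, 0.0, 104.5]
force: [-0.1, 0.3, -0.2]
gripper_width: 0.4
gripper_force: 0.0
```

Run:
```python
import numpy as np
p0=np.array([473.1,97]);piv=np.array([572.5,71]);y0=104.6
for th in range(80,-7,-6):
    t=np.radians(th);d=np.array([-np.sin(t),-np.cos(t)]);n=np.array([np.cos(t),-np.sin(t)])
    T=piv+90*d-27*n;print(th,T.round(0),((T-p0)/500).round(3),round((180-th-y0)/60,2))
```

```text
80 [479.  82.] [ 0.012 -0.03 ] -0.08
74 [479.  72.] [ 0.011 -0.05 ] 0.02
68 [479.  62.] [ 0.012 -0.069] 0.12
62 [480.  53.] [ 0.015 -0.089] 0.22
56 [483.  43.] [ 0.019 -0.108] 0.32
50 [486.  34.] [ 0.026 -0.126] 0.42
44 [491.  25.] [ 0.035 -0.144] 0.52
38 [496.  17.] [ 0.045 -0.161] 0.62
32 [502.   9.] [ 0.058 -0.176] 0.72
26 [509.   2.] [ 0.071 -0.19 ] 0.82
20 [516.  -4.] [ 0.086 -0.203] 0.92
14 [525. -10.] [ 0.103 -0.214] 1.02
8 [533. -14.] [ 0.12  -0.223] 1.12
2 [542. -18.] [ 0.139 -0.23 ] 1.22
-4 [552. -21.] [ 0.157 -0.235] 1.32
```

Emit:
{"name": "send_rows", "arguments": {"motion": [[0.006,-0.015,0,0,0,-0.04,-1],[0.012,-0.03,0,0,0,-0.08,-1],[0.012,-0.04,0,0,0,-0.03,-1],[0.011,-0.05,0,0,0,0.02,-1],[0.011,-0.06,0,0,0,0.07,-1],[0.012,-0.069,0,0,0,0.12,-1],[0.013,-0.079,0,0,0,0.17,-1],[0.015,-0.089,0,0,0,0.22,-1],[0.017,-0.099,0,0,0,0.27,-1],[0.019,-0.108,0,0,0,0.32,-1],[0.022,-0.117,0,0,0,0.37,-1],[0.026,-0.126,0,0,0,0.42,-1],[0.03,-0.135,0,0,0,0.47,-1],[0.035,-0.144,0,0,0,0.52,-1],[0.04,-0.153,0,0,0,0.57,-1],[0.045,-0.161,0,0,0,0.62,-1],[0.045,-0.161,0,0,0,0.62,-1]]}}

```text
time_s: 4.72
ee_pos: [496.4, 15.1, 115.0]
ee_rot: [180.0, -0.0, 141.5]
force: [-0.8, 1.5, -0.5]
gripper_width: 0.0
gripper_force: 0.4
```

Run:
```python
from h import *
from m import measure
for n in("scene","side"):
    f=grab(n,f"pics/{n}1.png");o=measure(n,f);print(n,o["brass"],o["red"][1:3],env.state()["force"])
```

```text
scene (((523.885986328125, 4.0609130859375), (192.7138671875, 25.243478775024414), 54.6673583984375), np.float64(127.43498544413775), np.int32(797)) (array([ 458.69537103, -105.80051027,  138.16095718]), array([ 427.0506374 , -137.31725483,  172.36667531])) [ 0.44033826  1.01917199 -0.3884527 ]
side (((553.463623046875, 46.93797302246094), (92.27792358398438, 22.103408813476562), 55.439666748046875), np.float64(127.21539783212624), np.int32(348)) (array([443.38007921, -98.38434597, 145.00146657]), array([443.44319041, -93.87928758, 149.6724398 ])) [-1.2849025  -0.17527697  0.19269804]
```

View pics/scene1.png

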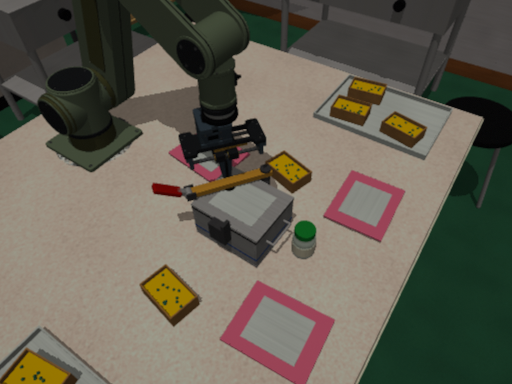

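The view shows the strap pushed round to about 35°, its end at (187,192), with the lever still raised at (167,190). The cases and jar have not moved. I'll carry on.

Emit:
{"name": "send_rows", "arguments": {"motion": [[0.006,-0.008,0,0,0,0.05,-1],[0.013,-0.015,0,0,0,0.1,-1],[0.02,-0.022,0,0,0,0.15,-1],[0.026,-0.029,0,0,0,0.2,-1],[0.033,-0.035,0,0,0,0.25,-1],[0.041,-0.042,0,0,0,0.3,-1],[0.05,-0.048,0,0,0,0.35,-1],[0.058,-0.053,0,0,0,0.4,-1],[0.066,-0.057,0,0,0,0.45,-1],[0.071,-0.06,0,0,0,0.48,-1],[0.071,-0.06,0,0,0,0.48,-1]]}}

```text
time_s: 6.2
ee_pos: [531.6, -14.4, 114.8]
ee_rot: [180.0, -0.0, 170.4]
force: [-3.1, 1.3, 0.1]
gripper_width: 0.3
gripper_force: 0.9
```

Run:
```python
from h import *
from m import measure
f=grab("scene");o=measure("scene",f);print(o["brass"],o["red"][1:3],env.state()["force"])
```

```text
(((561.0621337890625, -11.755447387695312), (190.2692413330078, 23.813491821289062), 83.22541809082031), np.float64(128.0355224554583), np.int32(735)) (array([ 556.57097415, -140.13415076,  139.50820595]), array([ 540.91639649, -180.71672787,  172.29155177])) [-2.54461861  1.43889272 -0.19409253]
```

Emit:
{"name": "send_rows", "arguments": {"motion": [[0.004,-0.001,0,0,0,0.03,-1],[0.008,-0.002,0,0,0,0.06,-1],[0.012,-0.003,0,0,0,0.09,-1],[0.016,-0.004,0,0,0,0.12,-1],[0.018,-0.004,0,0,0,0.14,-1],[0.02,-0.004,0,0,0,0.16,-1],[0.02,-0.004,0,0,0,0.16,-1]]}}

```text
time_s: 7.12
ee_pos: [541.2, -16.8, 114.9]
ee_rot: [-180.0, -0.1, -179.9]
force: [-4.0, -2.7, 1.4]
gripper_width: 0.7
gripper_force: 2.2
```

Emit:
{"name": "send_rows", "arguments": {"motion": [[0.002,0,0,0,0,0,-1],[0.004,0,0,0,0,0,-1],[0.006,0,0,0,0,0,-1],[0.006,0,0,0,0,0,-1]]}}

```text
time_s: 7.62
ee_pos: [541.3, -16.8, 114.9]
ee_rot: [-180.0, -0.4, -179.9]
force: [-11.4, -3.1, 6.5]
gripper_width: 0.5
gripper_force: 5.5
```

Emit:
{"name": "send_rows", "arguments": {"motion": [[0.002,0,0,0,0,0,-1],[0.004,0,0,0,0,0,-1],[0.004,0,0,0,0,0,-1]]}}

```text
time_s: 8.0
ee_pos: [541.3, -16.8, 114.9]
ee_rot: [-180.0, -0.7, -179.9]
force: [-15.3, -4.3, 9.0]
gripper_width: 0.3
gripper_force: 7.7
```

Run:
```python
from h import *
from m import measure
for n in("scene","side"):
    f=grab(n);o=measure(n,f);print(o["brass"],o["red"][1:],env.state()["force"])
```

```text
(((571.710693359375, -11.221084594726562), (195.45840454101562, 25.480058670043945), 88.91077423095703), np.float64(127.98591726521013), np.int32(708)) (array([ 576.40694327, -139.1605777 ,  139.48204172]), array([ 567.98947762, -182.3773054 ,  172.13063154]), array([ 571.28466126, -164.33384239,  158.61102609])) [-15.42313315  -4.01366882   9.93633024]Traceback (most recent call last):
  File "<stdin>", line 4, in <module>
  File "m.py", line 14, in measure
    k,l,st,c=cv2.connectedComponentsWithStats(rd.astype(np.uint8));i=1+st[1:,4].argmax();q=P[l==i]
                                                                       ~~~~~~~~~~~~~~~^^
ValueError: attempt to get argmax of an empty sequence
```

The position held at x=541.3 while the force rose from 4 to 15 N, so the strap is on its stop with the lever still raised. I'll back off and rise.

Emit:
{"name": "send_rows", "arguments": {"motion": [[-0.01,0,0,0,0,0,-1],[-0.04,0,0,0,0,0,-1],[-0.07,0,0,0,0,0,-1],[-0.08,0,0.06,0,0,0,-1],[-0.08,0,0.14,0,0,0,-1],[-0.08,0,0.2,0,0,0,-1],[-0.08,0,0.2,0,0,0,-1]]}}

```text
time_s: 8.98
ee_pos: [508.1, -16.3, 217.4]
ee_rot: [180.0, 0.4, -179.9]
force: [1.0, 0.5, -0.6]
gripper_width: 0.4
gripper_force: 0.0
```

Run:
```python
from h import *
from m import measure
np.set_printoptions(precision=1,suppress=True)
for n in("scene","side"):
    f=grab(n,f"pics/{n}2.png")
    try:
        o=measure(n,f);print(o["lid"],o["brass"],o["red"],env.state()["ee_pos"])
    except Exception as e: print(e)
```

```text
(((619.54931640625, -33.05924987792969), (174.52032470703125, 86.55309295654297), 87.36659240722656), np.float64(106.68049305202528), np.int32(1919)) (((572.0700073242188, -11.642112731933594), (193.6509552001953, 25.03322410583496), 89.22078704833984), np.float64(128.1598247059809), np.int32(705)) (262, array([ 576.6, -138.8,  139.2]), array([ 566.8, -182.8,  172.6]), array([ 571.2, -163.6,  158.3])) [506.9 -16.3 215.6]
(((519.3167724609375, -20.976890563964844), (154.2196044921875, 81.63817596435547), 89.42298126220703), np.float64(106.3395599870166), np.int32(1803)) (((569.7134399414062, -26.78089141845703), (165.7699737548828, 22.564083099365234), 89.53369903564453), np.float64(128.0767228053675), np.int32(493)) (213, array([ 567.8, -136.5,  140.3]), array([ 570.2, -180.2,  170.7]), array([ 568.5, -156.4,  154.8])) [506.1 -16.3 214.4]
```

View pics/scene2.png

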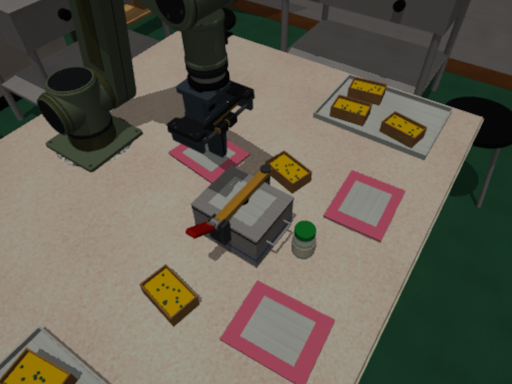

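The view shows the strap across the lid's middle from (265,172) to (222,225) and the raised lever at (200,230). Everything else is unmoved. Next I move above the lever.

Emit:
{"name": "send_rows", "arguments": {"motion": [[0.03,-0.07,0,0,0,0,-1],[0.06,-0.14,0,0,0,0,-1],[0.09,-0.21,0,0,0,0,-1],[0.12,-0.27,0,0,0,0,-1],[0.128,-0.284,0,0,0,0,-1],[0.128,-0.284,-0.04,0,0,0,-1],[0.128,-0.284,-0.07,0,0,0,-1],[0.128,-0.284,-0.07,0,0,0,-1]]}}

```text
time_s: 10.07
ee_pos: [569.5, -157.4, 178.1]
ee_rot: [179.9, -0.2, -179.9]
force: [0.0, -1.2, 0.0]
gripper_width: 0.4
gripper_force: 0.0
```

Emit:
{"name": "send_rows", "arguments": {"motion": [[0,0,-0.01,0,0,0,-1],[0,-0.001,-0.02,0,0,0,-1],[0,-0.003,-0.028,0,0,0,-1],[0,-0.006,-0.036,0,0,0,-1],[0,-0.01,-0.044,0,0,0,-1],[0,-0.013,-0.052,0,0,0,-1],[0,-0.016,-0.06,0,0,0,-1],[0,-0.019,-0.068,0,0,0,-1],[0,-0.022,-0.076,0,0,0,-1],[0,-0.025,-0.084,0,0,0,-1],[0,-0.027,-0.09,0,0,0,-1],[0,-0.027,-0.09,0,0,0,-1]]}}

```text
time_s: 11.58
ee_pos: [570.5, -171.8, 134.4]
ee_rot: [180.0, -0.1, -179.9]
force: [-0.1, 0.8, -0.2]
gripper_width: 0.7
gripper_force: 0.0
```

Emit:
{"name": "send_rows", "arguments": {"motion": [[0,-0.001,-0.004,0,0,0,-1],[0,-0.001,-0.008,0,0,0,-1],[0,-0.001,-0.012,0,0,0,-1],[0,-0.001,-0.014,0,0,0,-1],[0,-0.001,-0.014,0,0,0,-1]]}}

```text
time_s: 12.2
ee_pos: [570.7, -172.7, 128.1]
ee_rot: [-180.0, -0.0, -179.9]
force: [-1.5, -0.8, 2.1]
gripper_width: 0.5
gripper_force: 1.4
```

Run:
```python
from h import *
from m import measure
np.set_printoptions(precision=1,suppress=True)
f=grab("scene");o=measure("scene",f);print(o["brass"],o["red"],env.state()["ee_pos"],env.state()["force"])
```

```text
(((570.7923583984375, -11.425308227539062), (23.80160903930664, 193.66940307617188), 0.02837402932345867), np.float64(127.97075209225049), np.int32(686)) (126, array([ 575.4, -190.8,  122.8]), array([ 567.1, -189.7,  129.8]), array([ 569.6, -190.1,  127.2])) [ 570.7 -172.7  128.1] [-1.5 -0.3  3.4]
```

Nearly flat; I'll press gently until the force rises at the stop.

Emit:
{"name": "send_rows", "arguments": {"motion": [[0,0,-0.002,0,0,0,-1],[0,0,-0.004,0,0,0,-1],[0,0,-0.006,0,0,0,-1],[0,0,-0.006,0,0,0,-1]]}}

```text
time_s: 12.75
ee_pos: [570.9, -172.7, 127.5]
ee_rot: [-180.0, 0.1, -179.9]
force: [-5.4, 0.0, 14.7]
gripper_width: 0.2
gripper_force: 7.4
```

Emit:
{"name": "send_rows", "arguments": {"motion": [[0,0,0.02,0,0,0,-1],[0,0,0.08,0,0,0,-1],[0,0,0.16,0,0,0,-1],[-0.1,0,0.25,0,0,0,-1],[-0.2,0,0.3,0,0,0,-1],[-0.25,0,0.3,0,0,0,-1],[-0.25,0,0.3,0,0,0,-1],[-0.25,0,0.3,0,0,0,-1]]}}

```text
time_s: 13.75
ee_pos: [446.7, -172.4, 274.7]
ee_rot: [180.0, 0.0, -179.9]
force: [0.4, -0.1, -0.3]
gripper_width: 0.5
gripper_force: 0.0
```

Run:
```python
from h import *
from m import measure
np.set_printoptions(precision=1,suppress=True)
for n in("scene","side"):
    f=grab(n,f"pics/{n}3.png")
    try:
        o=measure(n,f);print(o["lid"],o["brass"],o["red"],env.state()["force"])
    except Exception as e: print(e)
```

```text
(((619.2896728515625, -32.359100341796875), (172.32334899902344, 83.83885192871094), 88.95702362060547), np.float64(106.69377072742215), np.int32(1938)) (((572.8394165039062, -10.593215942382812), (195.44821166992188, 24.185928344726562), 88.35868072509766), np.float64(128.10207208464567), np.int32(700)) (339, array([ 578.3, -164.8,  120.4]), array([ 570.3, -165.2,  130.4]), array([ 570. , -170.7,  127.3])) [ 0.  -0.2 -0.1]
(((518.6909790039062, -21.875106811523438), (155.68675231933594, 81.80046081542969), 88.84584045410156), np.float64(106.33534348358793), np.int32(1806)) (((569.8717651367188, -28.395156860351562), (166.1832275390625, 22.511775970458984), 89.42536163330078), np.float64(128.03839674169097), np.int32(490)) (131, array([ 566.4, -166.1,  126.2]), array([ 568. , -170.5,  129.4]), array([ 567.2, -169. ,  127.9])) [-0.5 -0.9 -0.4]
```

View pics/side3.png

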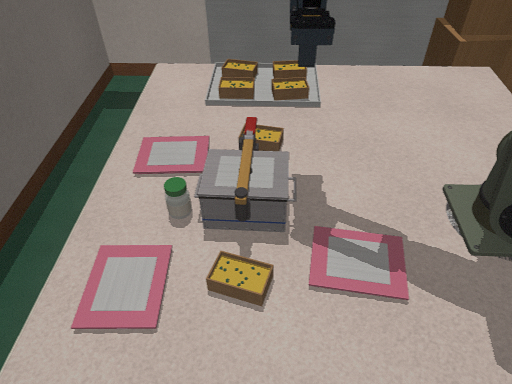

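The side view shows the strap home across the lid from (241,195) to (247,140), with the lever flat at (251,126). The cases, jar and lid are in place and the arm is clear.

```bash
python3 -c "
from h import *
print(env.job_done())"
```

```text
the job is handed in; nothing more can be done
None
```

The job is handed in: the strap was pushed home against its stop, then the lever pushed flat; the last images showed the lid, loaf cases and jar in place and the arm clear, but the hand-in gave no verdict.

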